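Feed used coffee capsules through the gate into the return chute

ROBOT

A 6-joint arm with a two-finger parallel gripper is mounted at the origin on the work surface. World frame = base frame: x ahead of the robot, y to its left, z up, the work surface at z = 0. Lengths are in m, angles in degrees, forces in N, time in s.
With the tool pointing down it reaches from about 0.35 to 0.875 m from the base axis. Payload 4.2 kg.
Tool frame: the origin (TCP) lies where the fingers leave the gripper's body, on its centre line; the fingertips stand 70 mm ahead of it and the grasp point (between the pads) lies 51 mm ahead of it; z points along the fingers, y is the direction in which the jaws open and shut (so a half turn about z gives the same grasp; the last joint's range is limited). The gripper opens to 87 mm and grips with 3 to 60 N. Pads are 19 mm wide; open, the fingers measure 117 mm over their backs; the gripper's body (75 mm by 190 mm) begins 51 mm behind the grasp point.
Start: joints at [-51.704, 22.042, 0.453, 0, -68.411, -14.817], TCP at [0.249, -0.573, 0.292] pointing down, gripper open.
Joint ranges: [-179.83, 179.83], [-69.29, 118.12], [-61.27, 80.66], [-181.25, 117.63], [-171.15, -9.14], [-177.46, 177.46]. Speed limits (degrees/s): [159.86, 159.86, 180, 180, 180, 180].

INTERFACE

Orientations are given as a 3x3 rotation matrix whose columns are the frame's x, y, z axes.
In Python, from station import sense, capture, camera_model, finish_job gives the robot as it stands.
- The arm moves only by the shell command python3 -m inch 'ROWS'. ROWS is JSON, a list of rows, each an object with "hand": the closure, from 0 (fully open) to 1 (shut); "slide": the shift along the world's x, y, z in cm, a list of three; "yaw": the turn about the world's z in rad. A call has 1 to 10 rows; each row is the pose to reach, as a shift and turn from the pose commanded when the call began; what a row does not reach only later rows make up. A row lasts 1/8 s, in which the tool goes at most 62.5 mm and 10.7 degrees, less where a joint would pass 70% of its speed; a pose out of reach is approached as far as the arm can. A call with a gripper value outside its range is refused whole. The fingers move at their own pace and stop on an object; the grip force is fixed at half the most. Time passes only in rows, so rows that repeat a pose let the fingers close. It gives the time, the measured TCP pose, the force and the opening at its end, in the units of the state.
- sense(): the state, without advancing time (a new reading comes with each control period).
- capture(name): name is "side" or "top" or "wrist"; returns the picture (420x560x3 uint8, blue, green, red); there is no depth.
- camera_model(name): a dict with "mtx" (3x3 intrinsics, pixels), "xyz" and "orientation" of the camera in the world; the wrist camera has in their place "tool_from_camera" (4x4, takes a point from camera to tool coordinates, whose origin is the TCP and whose axes are the flange's). Camera axes: x right, y up, looking along -z (the intrinsics and any distortion apply to the point x, -y, -z); pixel columns grow to the right and rows downward; lengths in m; the calibration is good to about 2 mm. A picture is of the moment at which its call begins: read the wrist's pose just before it. camera_model takes no time and is no camera call.
- finish_job(): hands the job in, once; it reports no verdict.
The state is a dict: "time_s": time; "joints": joint angles; "joint_velocities": joint speeds; "effort": joint torques, N m; "tcp_pos": TCP position; "ee_rot": TCP orientation; "wrist_force": force on the tool from outside, world axes, zero at the start; "moment": the same for the moment, N m; "gripper_width": opening from 0.0 (shut) to 1.0 (fully open).
Only numpy, scipy, OpenCV 4.12 (cv2) and the standard library are available. Lean on these libraries where they do the work, as an engineer would, in place of code of your own. Each camera call takes 0.05 s, during which the arm holds its last target. There are 200 camera calls.

TASK

Clear the used coffee capsules off the tray on top of the capsule return: with the fingertips, push the three capsules one at a time between the guides, through the narrow gate and into the chute slot, so that each has dropped in before the next follows. Slide them gently along the tray; do not pick any up. Leave the cup, milk jug and glass on the tray standing where they are.

Things in the scene. Friction and masses are not known exactly. Their poses are not given: they have to be found in the camera images.
- return: Capsule return: a low stainless drawer base 300 mm (its x) by 350 mm (its y), fixed to the counter; origin at the centre of its underside, z up, drawer front at -x. Its flat top, 120 mm above the origin, is a tray with a rim 8 mm high and 4 mm thick. Capsules are pushed along its -y axis, at x = 0. They start at y +60 to +125 mm; the straight way from each to the guides' mouth is free.
- mouth (a point): Middle of the guides' wide mouth, at tray height (x = 0, y = -20 mm on the return). From here two guide strips, 8 mm high and 6 mm thick, narrow from 118 mm apart to 44 mm apart at the gate, 40 mm further along the return's -y.
- gate (a point): Middle of the narrow gate, at tray height (x = 0, y = -75 mm on the return): 44 mm clear width, 30 mm long along y, between the straight ends of the 8 mm high guide strips. The chute slot begins at its far end.
- slot (a point): Centre of the chute slot's mouth, at tray height (x = 0, y = -122.5 mm on the return): an open hole in the tray, 54 mm (x) by 65 mm (y), with 16 mm high cheeks on either side and a 30 mm high backstop at its far end. A steep chute below leads into the drawer.
- capsule1_mid (a point): Used coffee capsule (one of three alike), standing rim down on the tray: a black cone 30 mm wide below, 24 mm near its top, on an aluminium rim 37 mm across and 3 mm thick; 28 mm high, about 13 g. It slides freely and tips into the slot once its middle is past the slot's edge. Point at its centre, 14 mm above the tray.
- capsule2_mid (a point): Used coffee capsule (one of three alike), standing rim down on the tray: a black cone 30 mm wide below, 24 mm near its top, on an aluminium rim 37 mm across and 3 mm thick; 28 mm high, about 13 g. It slides freely and tips into the slot once its middle is past the slot's edge. Point at its centre, 14 mm above the tray.
- capsule3_mid (a point): Used coffee capsule (one of three alike), standing rim down on the tray: a black cone 30 mm wide below, 24 mm near its top, on an aluminium rim 37 mm across and 3 mm thick; 28 mm high, about 13 g. It slides freely and tips into the slot once its middle is past the slot's edge. Point at its centre, 14 mm above the tray.
- cup_mid (a point): White espresso cup without handle, 58 mm across the rim, 55 mm high, standing among the capsules on the tray. Point at its centre, half-way up.
- jug_mid (a point): Small steel milk jug, 58 mm across, 70 mm high, with a loop handle reaching 46 mm from its axis, standing on the tray beside the gate. Point at its centre, half-way up.
- glass_mid (a point): Small clear glass, 54 mm across, 72 mm high, standing on the tray beside the gate, on the other side from the jug. Point at its centre, half-way up.

How it is judged (in metres and radians):
On the way, in this order (a step that is already met when the one before it is completed fails the run):
1. a first capsule has dropped through the slot (((z of capsule1_mid in the frame of return below 0.09 m and x of capsule1_mid in the frame of return between -0.145 and 0.145 m and y of capsule1_mid in the frame of return between -0.17 and 0.17 m) or (z of capsule2_mid in the frame of return below 0.09 m and x of capsule2_mid in the frame of return between -0.145 and 0.145 m and y of capsule2_mid in the frame of return between -0.17 and 0.17 m) or (z of capsule3_mid in the frame of return below 0.09 m and x of capsule3_mid in the frame of return between -0.145 and 0.145 m and y of capsule3_mid in the frame of return between -0.17 and 0.17 m))), for 0.2 s.
2. a second capsule has dropped through the slot, after the first ((((z of capsule1_mid in the frame of return below 0.09 m and x of capsule1_mid in the frame of return between -0.145 and 0.145 m and y of capsule1_mid in the frame of return between -0.17 and 0.17 m) and (z of capsule2_mid in the frame of return below 0.09 m and x of capsule2_mid in the frame of return between -0.145 and 0.145 m and y of capsule2_mid in the frame of return between -0.17 and 0.17 m)) or ((z of capsule1_mid in the frame of return below 0.09 m and x of capsule1_mid in the frame of return between -0.145 and 0.145 m and y of capsule1_mid in the frame of return between -0.17 and 0.17 m) and (z of capsule3_mid in the frame of return below 0.09 m and x of capsule3_mid in the frame of return between -0.145 and 0.145 m and y of capsule3_mid in the frame of return between -0.17 and 0.17 m)) or ((z of capsule2_mid in the frame of return below 0.09 m and x of capsule2_mid in the frame of return between -0.145 and 0.145 m and y of capsule2_mid in the frame of return between -0.17 and 0.17 m) and (z of capsule3_mid in the frame of return below 0.09 m and x of capsule3_mid in the frame of return between -0.145 and 0.145 m and y of capsule3_mid in the frame of return between -0.17 and 0.17 m)))), for 0.2 s.
3. the third capsule has dropped through the slot, after the second (z of each of capsule1_mid, capsule2_mid, capsule3_mid in the frame of return below 0.09 m and x of capsule1_mid in the frame of return between -0.145 and 0.145 m and y of capsule1_mid in the frame of return between -0.17 and 0.17 m and x of capsule2_mid in the frame of return between -0.145 and 0.145 m and y of capsule2_mid in the frame of return between -0.17 and 0.17 m and x of capsule3_mid in the frame of return between -0.145 and 0.145 m and y of capsule3_mid in the frame of return between -0.17 and 0.17 m), for 0.2 s.
At the end, for the whole second after the job is handed in: All three capsules lie at rest inside the return (centres at least 30 mm below the tray surface, within its walls), having dropped in one after another at least 0.2 s apart; cup, jug and glass stand upright within 20 mm of where they were (all of step 3 and linear speed of each of capsule1, capsule2, capsule3 below 0.03 m/s and distance of each of cup_mid, jug_mid, glass_mid from where it was at the start of the episode below 0.02 m and angle between each of cup_mid, jug_mid, glass_mid's own z axis and vertical below 0.2 rad); the robot touches nothing.
It fails at once if a capsule was picked up (its centre rose more than 15 mm above its height when standing on the tray) (z of any of capsule1_mid, capsule2_mid, capsule3_mid in the frame of return above 0.149 m).
It fails at once if a capsule was squeezed by the fingers with more than 20 N (contact force between the fingers and capsule1 above 20 N or contact force between the fingers and capsule2 above 20 N or contact force between the fingers and capsule3 above 20 N).
It fails at once if cup, jug or glass was shifted more than 20 mm or tipped (distance of any of cup_mid, jug_mid, glass_mid from where it was at the start of the episode above 0.02 m or angle between any of cup_mid, jug_mid, glass_mid's own z axis and vertical above 0.5 rad).
It also fails if it takes over 64 s, if anything falls off the work surface, if the arm or the gripper's body presses on something with over 40 N, if the wrist force passes 120 N, or if a joint passes its speed limit or range.

## Working session

There is one attempt and no reset: what is moved stays moved. The work goes in short steps, Python scripts to look and compute and a shell command to move; the robot and the scene stay as the last step left them, time stands still between calls to the robot, and variables do not carry over. Pictures are saved under pics/ and viewed, about 8 in all and at most 12, crops included, and the job is handed in when it is done.

```bash
mkdir -p pics; ls; python3 - <<'E'
from station import *
import cv2,numpy as np
s=sense();print(s['time_s'],s['tcp_pos'],s['ee_rot'],s['gripper_width'])
for n in['top','side']:
    cv2.imwrite(f'pics/{n}0.png',capture(n));print(n,camera_model(n))
E
```

```text
pics
0.0 [ 0.24886874 -0.57282432  0.29115236] [[-9.17277104e-01 -3.98248426e-01 -9.51823143e-04]
 [-3.98249553e-01  9.17275003e-01  1.96512797e-03]
 [ 9.04744547e-05  2.18163004e-03 -9.99997616e-01]] 0.9998894124374216
top {'mtx': array([[460.84280618,   0.        , 284.35201395],
       [  0.        , 460.84280618, 206.18878206],
       [  0.        ,   0.        ,   1.        ]]), 'xyz': array([0.45960822, 0.03298812, 0.80469322]), 'orientation': array([[-0.01801683,  0.98742492, -0.15705868],
       [-0.99952401, -0.01385312,  0.0275651 ],
       [ 0.02504271,  0.15748056,  0.98720451]])}
side {'mtx': array([[477.24582298,   0.        , 279.74761473],
       [  0.        , 477.24582298, 206.76572468],
       [  0.        ,   0.        ,   1.        ]]), 'xyz': array([0.20992658, 0.37813021, 0.71242   ]), 'orientation': array([[-0.72320542,  0.52679669, -0.44660852],
       [-0.69061339, -0.54675493,  0.47340489],
       [ 0.00520272,  0.65080281,  0.75922898]])}
```

View pics/top0.png

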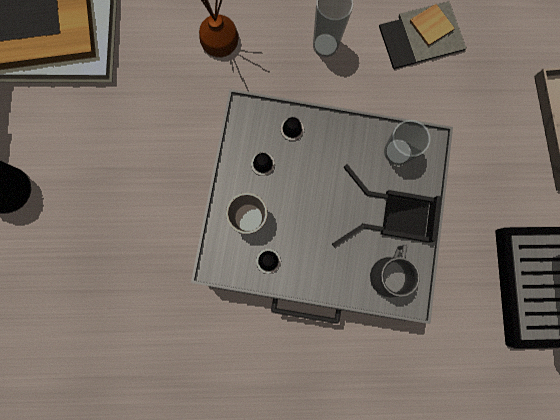

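View pics/side0.png

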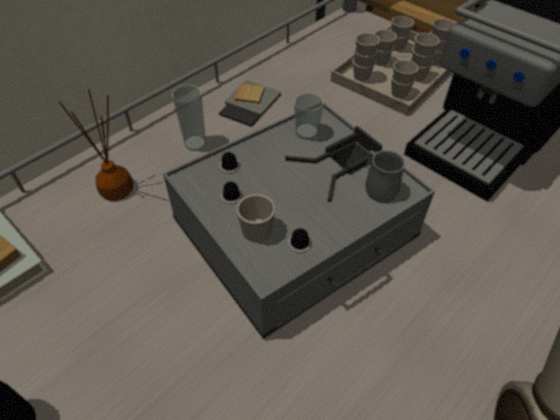

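The top view shows the tray corners at (232,93), (452,128), (429,321) and (194,282). The capsules are at about (292,127), (263,162) and (268,261), and the cup is at (248,214). The slot is at about (409,216), with the glass at (400,150) and the jug at (399,277). The side view agrees.

```bash
cat > h.py <<'E'
from station import *
import cv2,numpy as np
def ray(n,uv,z):
    m=camera_model(n);K=m['mtx'];R=np.array(m['orientation']);C=np.array(m['xyz'])
    u,v=uv;d=R@np.array([(u-K[0,2])/K[0,0],-(v-K[1,2])/K[1,1],-1]);return C+d*(z-C[2])/d[2]
def caps(img,vmax=45):
    # dark compact blobs
    v=img.max(2);m=((v<vmax)*255).astype('uint8')
    n,l,st,c=cv2.connectedComponentsWithStats(m)
    return [(c[i],st[i]) for i in range(1,n) if 150<st[i][4]<900 and max(st[i][2:4])<40]
E
python3 - <<'E'
from h import *
img=cv2.imread('pics/top0.png')
cor=[ray('top',p,.128)[:2] for p in[(232,93),(452,128),(429,321),(194,282)]]
model=np.array([[.15,.175],[.15,-.175],[-.15,-.175],[-.15,.175]])
c=np.mean(cor,0);H=model.T@(np.array(cor)-c);U,S,V=np.linalg.svd(H);R=V.T@U.T
print('c',c,'yaw',np.degrees(np.arctan2(R[1,0],R[0,0])),'resid',(np.array(cor)-c)-model@R.T)
f=lambda p:R.T@(p[:2]-c)
np.savez('ret.npz',c=c,R=R)
for p in[(362,229.5),(371,190),(345,168),(334,244),(383,210),(436,218)]:print('guide',p,f(ray('top',p,.128)))
for n in['top','side']:
  for cc,st in caps(cv2.imread(f'pics/{n}0.png')):
    w=ray(n,cc,.136);print(n,cc.round(1),st,w.round(3),f(w).round(4))
for nm,p,z in[('cuprim',(248,214),.175),('jugrim',(400,277),.19),('jughandle',(402,247),.16),('glassrim',(410,139),.192),('glassbase',(399,152),.12)]:
  w=ray('top',p,z);print(nm,w.round(3),f(w).round(4))
for x,y in[(0,-.02),(0,-.075),(0,-.1225)]:print(R@[x,y]+c)
E
```

```text
c [ 0.57156114 -0.05005285] yaw -10.43511950427778 resid [[-0.00549631 -0.00315938]
 [-0.00156365  0.00240677]
 [ 0.00441713  0.00353294]
 [ 0.00264284 -0.00278032]]
guide (362, 229.5) [-0.03109489 -0.05687998]
guide (371, 190) [ 0.0302623  -0.06210545]
guide (345, 168) [ 0.05721297 -0.01860109]
guide (334, 244) [-0.05922056 -0.0189847 ]
guide (383, 210) [ 0.00312958 -0.08394049]
guide (436, 218) [ 0.00444374 -0.16401854]
top [221.5  47.7] [200  30  39  27 353] [0.816 0.107 0.136] [0.2119 0.199 ]
top [292.  127.3] [283 117  19  21 299] [0.687 0.001 0.136] [0.104  0.0706]
top [262.5 162.7] [253 153  20  20 292] [0.632 0.046 0.136] [0.0422 0.1052]
top [234.7 210. ] [228 195  22  34 188] [0.561 0.087 0.136] [-0.0349  0.133 ]
top [268.  260.6] [259 251  20  20 308] [0.487 0.039 0.136] [-0.0995  0.0725]
top [407.3 275.3] [392 259  26  35 379] [ 0.462 -0.162  0.136] [-0.0872 -0.1295]
side [228.8 161.2] [222 152  16  18 219] [0.684 0.005 0.136] [0.101  0.0743]
side [387.  161.8] [375 154  27  16 271] [ 0.486 -0.185  0.136] [-0.0598 -0.1478]
side [389.3 187. ] [368 170  34  32 315] [ 0.448 -0.138  0.136] [-0.1053 -0.1088]
side [125.1 188.9] [115 177  18  23 156] [0.758 0.167 0.136] [0.1443 0.247 ]
side [230.9 191.1] [223 182  18  18 240] [0.63  0.05  0.136] [0.0392 0.1087]
side [299.7 238.8] [291 229  18  20 288] [0.484 0.044 0.136] [-0.1036  0.0764]
side [542.9 405.3] [533 383  27  37 226] [0.114 0.026 0.136] [-0.464  -0.0077]
side [511.3 406.2] [495 388  37  32 823] [0.14  0.053 0.136] [-0.4429  0.0233]
cuprim [0.55  0.066 0.175] [-0.0426  0.1099]
jugrim [ 0.46  -0.136  0.19 ] [-0.0941 -0.1047]
jughandle [ 0.502 -0.149  0.16 ] [-0.0507 -0.1104]
glassrim [ 0.649 -0.16   0.192] [ 0.0962 -0.0944]
glassbase [ 0.651 -0.165  0.12 ] [ 0.0986 -0.0984]
[ 0.5679387  -0.06972206]
[ 0.55797699 -0.12381239]
[ 0.54937369 -0.17052677]
```

```bash
python3 - <<'E'
from h import *
for n,p in[('top',(497,229)),('top',(508,348)),('side',(408,142)),('side',(487,190)),('side',(445,95)),('side',(555,160)),('side',(440,45)),('side',(555,90)),('side',(465,15))]:
  print(n,p,[ray(n,p,z)[:2].round(2).tolist() for z in(0,.05,.15,.25,.35)])
cv2.imwrite('pics/wrist0.png',capture('wrist'));print(camera_model('wrist'))
E
```

```text
top (497, 229) [[0.54, -0.37], [0.54, -0.34], [0.53, -0.29], [0.52, -0.24], [0.51, -0.19]]
top (508, 348) [[0.34, -0.37], [0.34, -0.34], [0.36, -0.29], [0.38, -0.24], [0.39, -0.19]]
side (408, 142) [[0.55, -0.4], [0.53, -0.35], [0.48, -0.24], [0.43, -0.13], [0.39, -0.02]]
side (487, 190) [[0.36, -0.39], [0.35, -0.34], [0.33, -0.23], [0.31, -0.12], [0.28, -0.01]]
side (445, 95) [[0.59, -0.61], [0.56, -0.54], [0.51, -0.4], [0.45, -0.26], [0.4, -0.13]]
side (555, 160) [[0.29, -0.57], [0.29, -0.51], [0.28, -0.37], [0.26, -0.24], [0.25, -0.11]]
side (440, 45) [[0.72, -0.8], [0.68, -0.72], [0.61, -0.55], [0.54, -0.39], [0.47, -0.22]]
side (555, 90) [[0.4, -0.82], [0.39, -0.74], [0.36, -0.57], [0.33, -0.4], [0.31, -0.23]]
side (465, 15) [[0.75, -1.0], [0.71, -0.91], [0.64, -0.71], [0.56, -0.52], [0.49, -0.32]]
{'mtx': array([[303.27998122,   0.        , 277.96088906],
       [  0.        , 303.27998122, 210.72056237],
       [  0.        ,   0.        ,   1.        ]]), 'tool_from_camera': array([[ 1.43847704e-03,  9.57483506e-01,  2.88484431e-01,
         7.97404493e-02],
       [ 9.99998679e-01, -1.15896699e-03, -1.13969185e-03,
        -1.27674077e-04],
       [-7.56892216e-04,  2.88485689e-01, -9.57483908e-01,
        -9.23454073e-02],
       [ 0.00000000e+00,  0.00000000e+00,  0.00000000e+00,
         1.00000000e+00]])}
```

View pics/wrist0.png

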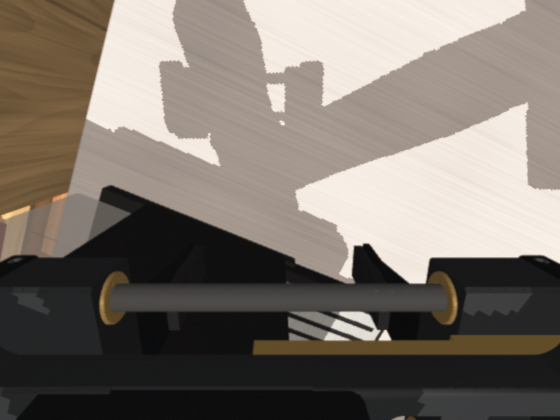

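The wrist view shows the machine's dark body beside the tool at lower left, so I'll pull back toward +y and clear of the machine before swinging to the tray.

```bash
python3 -m inch '[{"hand":0.816,"slide":[-2,5.5,2],"yaw":0},{"hand":0.816,"slide":[-2,11,4],"yaw":0},{"hand":0.816,"slide":[-2,17,5],"yaw":0},{"hand":0.816,"slide":[-2,23,5],"yaw":0},{"hand":0.816,"slide":[-2,28,5],"yaw":0},{"hand":0.816,"slide":[2,31,5],"yaw":0.1},{"hand":0.816,"slide":[6,35,5],"yaw":0.2},{"hand":0.816,"slide":[9,39,5],"yaw":0.3},{"hand":0.816,"slide":[12,44,5],"yaw":0.4},{"hand":0.816,"slide":[14,49,5],"yaw":0.5}]'
```

```text
time_s: 1.4
tcp_pos: [0.3897, -0.0814, 0.3422]
ee_rot: [[-0.611, -0.792, 0.0], [-0.792, 0.611, 0.0], [-0.0, -0.0, -1.0]]
wrist_force: [0.4, -1.0, 0.5]
gripper_width: 0.185
```

```bash
python3 -m inch '[{"hand":0.816,"slide":[5,1,1],"yaw":0.13},{"hand":0.816,"slide":[10,2,2],"yaw":0.26},{"hand":0.816,"slide":[15,3,3],"yaw":0.39},{"hand":0.816,"slide":[17,3,3],"yaw":0.476},{"hand":0.816,"slide":[17,3,3],"yaw":0.476},{"hand":0.816,"slide":[17,3,3],"yaw":0.476}]'; python3 - <<'E'
from h import *
cv2.imwrite('pics/wrist1.png',capture('wrist'))
E
```

```text
time_s: 2.15
tcp_pos: [0.5582, -0.0533, 0.3719]
ee_rot: [[-0.185, -0.983, -0.001], [-0.983, 0.185, 0.0], [0.0, 0.001, -1.0]]
wrist_force: [-1.2, -0.7, 0.0]
gripper_width: 0.186
```

View pics/wrist1.png

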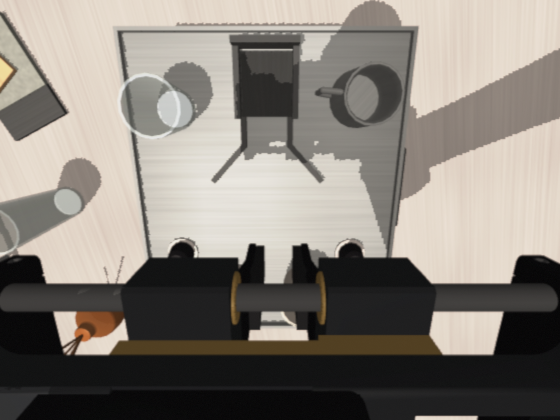

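The wrist view has the gate between guide strips at about (245,130) and (291,130). Slot edge corners are (237,117) and (297,117), the guide mouth ends are (214,181) and (322,181), and the rim's far corners are (117,28) and (416,28). The glass base is at (175,109) and the jug at (372,95), with its handle tip at (320,92).

```bash
cat >> h.py <<'E'
def wray(uv,z,s):
    m=camera_model('wrist');K=m['mtx'];T=np.eye(4);T[:3,:3]=s['ee_rot'];T[:3,3]=s['tcp_pos'];T=T@m['tool_from_camera']
    d=T[:3,:3]@np.array([(uv[0]-K[0,2])/K[0,0],-(uv[1]-K[1,2])/K[1,1],-1]);C=T[:3,3];return C+d*(z-C[2])/d[2]
E
python3 - <<'E'
from h import *
s=sense();r=np.load('ret.npz');R,c=r['R'],r['c']
for n,p,z in[('gateL',(243,140),.128),('gateR',(292,140),.128),('slotL',(237,117),.12),('slotR',(297,117),.12),('mouthL',(214,181),.128),('mouthR',(322,181),.128),('rimL',(117,28),.128),('rimR',(416,28),.128),('glassrim',(149,107),.192),('glassb',(175,109),.12),('jugrim',(374,95),.19),('handle',(319,92),.16),('cap1top',(181,252),.145),('cap3top',(349,250),.145),('cap1rim',(182,248),.122),('cap3rim',(349,248),.122)]:
  w=wray(p,z,s);print(n,w.round(4),(R.T@(w[:2]-c)).round(4))
E
```

```text
gateL [ 0.5841 -0.1173  0.128 ] [ 0.0245 -0.0639]
gateR [ 0.5319 -0.1076  0.128 ] [-0.0285 -0.0637]
slotL [ 0.5862 -0.142   0.12  ] [ 0.0311 -0.0877]
slotR [ 0.5222 -0.13    0.12  ] [-0.0341 -0.0876]
mouthL [ 0.626  -0.0793  0.128 ] [ 0.0588 -0.0189]
mouthR [ 0.5064 -0.057   0.128 ] [-0.0628 -0.0186]
rimL [ 0.6825 -0.2447  0.128 ] [ 0.1443 -0.1714]
rimR [ 0.3941 -0.191   0.128 ] [-0.149  -0.1707]
glassrim [ 0.649  -0.1615  0.192 ] [ 0.0964 -0.0955]
glassb [ 0.6501 -0.1623  0.12  ] [ 0.0976 -0.0961]
jugrim [ 0.4593 -0.1359  0.19  ] [-0.0949 -0.1048]
handle [ 0.5006 -0.1485  0.16  ] [-0.0519 -0.1097]
cap1top [ 0.6791 -0.0085  0.145 ] [0.0983 0.0604]
cap3top [0.4892 0.0244 0.145 ] [-0.0945  0.0583]
cap1rim [ 0.6863 -0.0046  0.122 ] [0.1046 0.0655]
cap3rim [0.4851 0.033  0.122 ] [-0.1001  0.066 ]
```

```bash
cat > plan.py <<'E'
from h import *
def plan(C,T,yawref=169.6,bx=-.001,start=.031):
    """C capsule, T intermediate target (return frame). Prints cm shifts from now."""
    s=sense();r=np.load('ret.npz');R,c=r['R'],r['c'];C=np.array(C);T=np.array(T)
    p=np.array(s['tcp_pos']);Y=s['ee_rot'];a=np.degrees(np.arctan2(Y[1][1],Y[0][1]))
    d=(T-C)/np.linalg.norm(T-C);yd=np.degrees(np.arctan2(d[1],d[0]))+90
    P=lambda q:((R@np.array(q)+c-p[:2])*100).round(2)
    dy=lambda y:round(np.radians((yawref+y-a+90)%180-90),3)
    print('z to .203: %.2f'%((.203-p[2])*100),'t',s['time_s'],'tcp ret',(R.T@(p[:2]-c)).round(4))
    print('start',P(C-start*d),'yaw',dy(yd));print('at target',P(T-.021*d),'yaw',dy(yd))
    for f in(.67,.33,0):
        t=np.radians(yd*f);e=np.array([np.sin(t),-np.cos(t)]);print('turn',P(T-.021*e),dy(yd*f))
    for y in(0.,-.05,-.085,-.09):print('y',y,P((bx,y)),dy(0))
E
python3 -c "
from plan import *
plan((.042,.106),(-.001,.01))"
```

```text
z to .203: -16.93 t 2.2 tcp ret [-0.0126 -0.0057]
start [ 9.16 12.55] yaw -0.417
at target [2.62 3.06] yaw -0.417
turn [2.37 3.21] -0.278
turn [2.09 3.33] -0.135
turn [1.81 3.4 ] 0.004
y 0.0 [1.25 0.35] 0.004
y -0.05 [ 0.34 -4.57] 0.004
y -0.085 [-0.29 -8.01] 0.004
y -0.09 [-0.38 -8.5 ] 0.004
```

```bash
python3 -m inch '[{"hand":0.816,"slide":[3.2,4.2,0],"yaw":-0.14},{"hand":0.816,"slide":[6.4,8.4,0],"yaw":-0.28},{"hand":0.816,"slide":[9.2,12.6,-2],"yaw":-0.417},{"hand":0.816,"slide":[9.2,12.6,-7],"yaw":-0.417},{"hand":0.816,"slide":[9.2,12.6,-12],"yaw":-0.417},{"hand":0.816,"slide":[9.2,12.6,-15],"yaw":-0.417},{"hand":0.816,"slide":[9.2,12.6,-16.9],"yaw":-0.417},{"hand":0.816,"slide":[9.2,12.6,-16.9],"yaw":-0.417}]'; python3 - <<'E'
from h import *
a=capture('side')[100:300,130:430];cv2.imwrite('pics/s1.png',cv2.resize(a,None,fx=2.6,fy=2.6))
E
```

```text
time_s: 3.2
tcp_pos: [0.6496, 0.0723, 0.2022]
ee_rot: [[-0.567, -0.824, -0.003], [-0.824, 0.567, -0.001], [0.003, 0.002, -1.0]]
wrist_force: [0.1, 0.1, -0.1]
gripper_width: 0.183
```

View pics/s1.png

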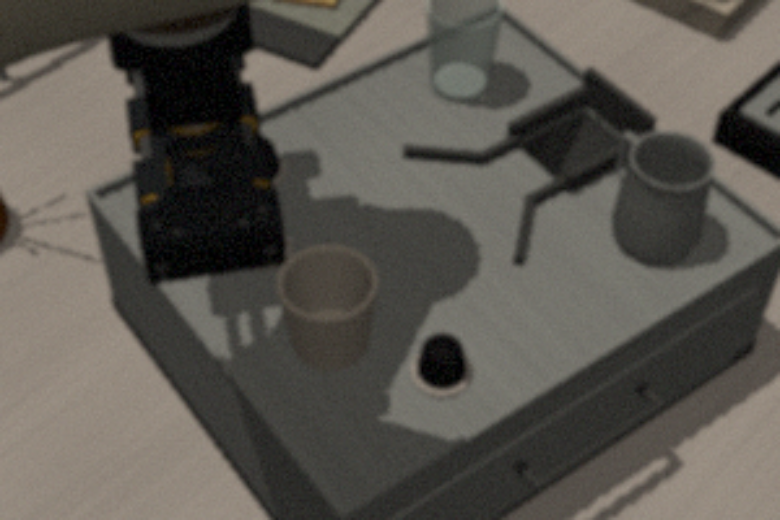

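The side view shows the hand behind capsule 2 and the cup untouched, with the fingers hidden by the body. Next I'll push capsule 2 to the mouth.

```bash
python3 -m inch '[{"hand":0.816,"slide":[-0.6,-0.9,0],"yaw":0},{"hand":0.816,"slide":[-1.2,-1.7,0],"yaw":0},{"hand":0.816,"slide":[-1.9,-2.7,0],"yaw":0},{"hand":0.816,"slide":[-2.6,-3.8,0],"yaw":0},{"hand":0.816,"slide":[-3.3,-4.8,0],"yaw":0},{"hand":0.816,"slide":[-4,-5.8,0],"yaw":0},{"hand":0.816,"slide":[-4.7,-6.8,0],"yaw":0},{"hand":0.816,"slide":[-5.4,-7.8,0],"yaw":0},{"hand":0.816,"slide":[-6,-8.7,0],"yaw":0},{"hand":0.816,"slide":[-6.5,-9.5,0],"yaw":0}]'
python3 - <<'E'
from h import *
r=np.load('ret.npz');R,c=r['R'],r['c'];s=sense();print('tcp',(R.T@(s['tcp_pos'][:2]-c)).round(4))
a=capture('top');b=capture('side');w=capture('wrist')
cv2.imwrite('pics/m2.png',np.vstack([np.hstack([a[80:330,180:470],b[80:330,150:440]]),np.hstack([w[170:420,0:290],w[170:420,270:560]])]))
E
```

```text
time_s: 4.5
tcp_pos: [0.5857, -0.0228, 0.2033]
ee_rot: [[-0.566, -0.824, 0.0], [-0.824, 0.566, 0.0], [-0.0, -0.0, -1.0]]
wrist_force: [1.3, 1.4, 0.7]
gripper_width: 0.181
tcp [0.009  0.0294]
```

View pics/m2.png

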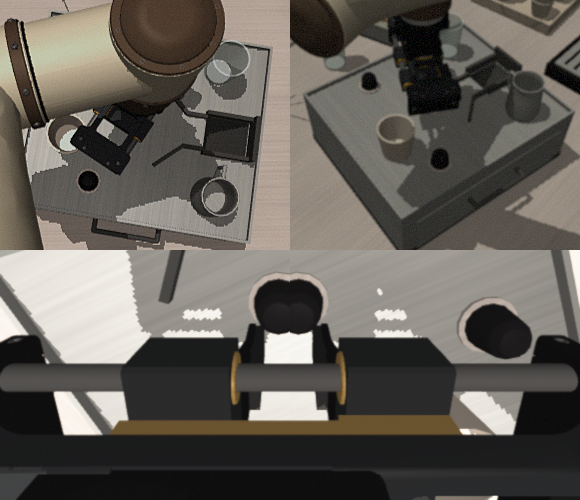

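The wrist strip shows the capsule centred against the two fingertips, with capsule 3 at right and the cup untouched. I'll turn about the capsule and go through the gate.

```bash
python3 -m inch '[{"hand":0.816,"slide":[-0.3,0.1,0],"yaw":0.1},{"hand":0.816,"slide":[-0.5,0.2,0],"yaw":0.2},{"hand":0.816,"slide":[-0.7,0.2,0],"yaw":0.31},{"hand":0.816,"slide":[-0.85,0.2,0],"yaw":0.42},{"hand":0.816,"slide":[-1,-0.6,0],"yaw":0.42},{"hand":0.816,"slide":[-1.15,-1.5,0],"yaw":0.42},{"hand":0.816,"slide":[-1.35,-2.5,0],"yaw":0.42},{"hand":0.816,"slide":[-1.5,-3.3,0],"yaw":0.42},{"hand":0.816,"slide":[-1.65,-4.1,0],"yaw":0.42},{"hand":0.816,"slide":[-1.8,-5,0],"yaw":0.42}]'
python3 - <<'E'
from h import *
r=np.load('ret.npz');R,c=r['R'],r['c'];s=sense();print('tcp',(R.T@(s['tcp_pos'][:2]-c)).round(4))
cv2.imwrite('pics/w3.png',capture('wrist')[0:340,60:500])
E
```

```text
time_s: 5.9
tcp_pos: [0.5679, -0.0728, 0.2033]
ee_rot: [[-0.181, -0.983, 0.0], [-0.983, 0.181, -0.0], [-0.0, -0.0, -1.0]]
wrist_force: [0.7, -0.1, -0.3]
gripper_width: 0.186
tcp [ 0.0006 -0.0231]
```

View pics/w3.png

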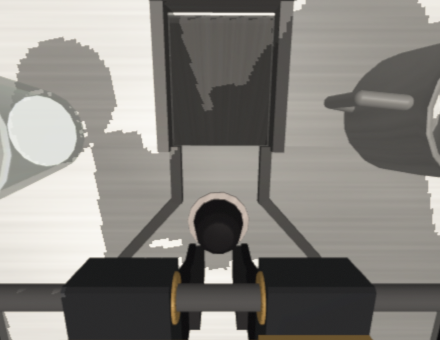

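The capsule at column 218 is lined up with the gate centre at about 221. I'll continue into the slot.

```bash
python3 -m inch '[{"hand":0.816,"slide":[-0.3,-0.7,0],"yaw":0},{"hand":0.816,"slide":[-0.4,-1.4,0],"yaw":0},{"hand":0.816,"slide":[-0.55,-2.1,0],"yaw":0},{"hand":0.816,"slide":[-0.7,-2.8,0],"yaw":0},{"hand":0.816,"slide":[-0.85,-3.5,0],"yaw":0},{"hand":0.816,"slide":[-0.95,-4.2,0],"yaw":0},{"hand":0.816,"slide":[-1.1,-4.9,0],"yaw":0},{"hand":0.816,"slide":[-1.2,-5.6,0],"yaw":0},{"hand":0.816,"slide":[-1.3,-6.3,0],"yaw":0},{"hand":0.816,"slide":[-1.3,-6.3,0],"yaw":0}]'
python3 - <<'E'
from h import *
r=np.load('ret.npz');R,c=r['R'],r['c'];s=sense();print('tcp',(R.T@(s['tcp_pos'][:2]-c)).round(4))
cv2.imwrite('pics/w4.png',capture('wrist')[0:340,60:500])
E
```

```text
time_s: 7.2
tcp_pos: [0.5549, -0.1357, 0.2032]
ee_rot: [[-0.182, -0.983, -0.0], [-0.983, 0.182, -0.0], [0.0, 0.0, -1.0]]
wrist_force: [0.7, 0.2, -0.3]
gripper_width: 0.179
tcp [-0.0009 -0.0873]
```

View pics/w4.png

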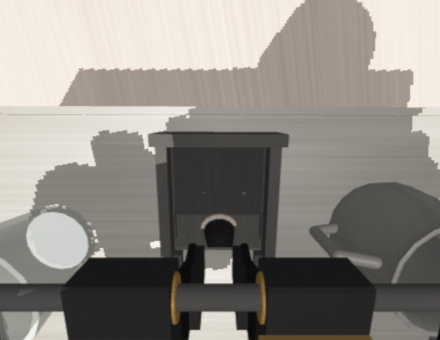

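The capsule's rim arc is seen inside the slot at about (218,218), apparently tipping. I'll back off, raise and check.

```bash
python3 -m inch '[{"hand":0.816,"slide":[0.2,1,0],"yaw":0},{"hand":0.816,"slide":[0.5,3,0],"yaw":0},{"hand":0.816,"slide":[0.5,3,4],"yaw":0},{"hand":0.816,"slide":[1.0,6,9],"yaw":0},{"hand":0.816,"slide":[1.5,9,14],"yaw":0},{"hand":0.816,"slide":[1.5,9,15],"yaw":0},{"hand":0.816,"slide":[1.5,9,15],"yaw":0}]'
python3 - <<'E'
from plan import *
cv2.imwrite('pics/w5.png',capture('wrist')[0:340,60:500])
plan((.103,.072),(-.001,.01))
E
```

```text
time_s: 8.12
tcp_pos: [0.57, -0.044, 0.3535]
ee_rot: [[-0.18, -0.984, 0.001], [-0.984, 0.18, 0.001], [-0.001, -0.001, -1.0]]
wrist_force: [0.1, 0.9, -1.0]
gripper_width: 0.186
z to .203: -14.92 t 8.175 tcp ret [-0.003   0.0051]
start [14.55  5.74] yaw -1.033
at target [2.26 1.18] yaw -1.033
turn [1.9  1.79] -0.692
turn [1.34 2.26] -0.341
turn [0.67 2.51] -0.0
y 0.0 [ 0.11 -0.54] -0.0
y -0.05 [-0.8  -5.46] -0.0
y -0.085 [-1.43 -8.9 ] -0.0
y -0.09 [-1.52 -9.39] -0.0
```

View pics/w5.png

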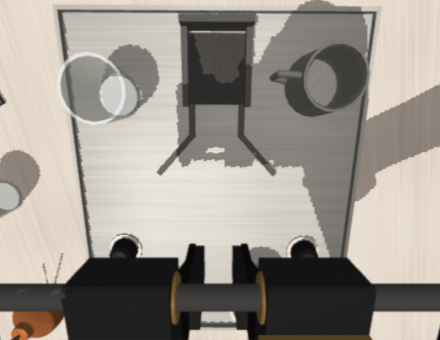

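The slot is empty and the tray holds only capsules 1 and 3, so the first has dropped. Capsule 1 is next.

```bash
python3 -m inch '[{"hand":0.816,"slide":[3,1,0],"yaw":-0.17},{"hand":0.816,"slide":[6,2.2,0],"yaw":-0.34},{"hand":0.816,"slide":[9,3.4,0],"yaw":-0.52},{"hand":0.816,"slide":[12,4.6,0],"yaw":-0.69},{"hand":0.816,"slide":[14.5,5.7,-2],"yaw":-0.86},{"hand":0.816,"slide":[14.5,5.7,-6],"yaw":-1.033},{"hand":0.816,"slide":[14.5,5.7,-10],"yaw":-1.033},{"hand":0.816,"slide":[14.5,5.7,-13],"yaw":-1.033},{"hand":0.816,"slide":[14.5,5.7,-14.9],"yaw":-1.033},{"hand":0.816,"slide":[14.5,5.7,-14.9],"yaw":-1.033}]'
python3 - <<'E'
from h import *
w=capture('wrist');s=sense();cv2.imwrite('pics/w6.png',w)
# capsule blob between fingers: dark columns above hand
g=w.max(2);m=((g[100:262,200:360]>0)&(g[100:262,200:360]<40)).astype('uint8')
n,l,st,c=cv2.connectedComponentsWithStats(m)
print([(c[i]+[200,100],st[i][:]) for i in range(1,n) if st[i][4]>150])
r=np.load('ret.npz');R,c=r['R'],r['c'];print('tcp',(R.T@(s['tcp_pos'][:2]-c)).round(4))
E
```

```text
time_s: 9.43
tcp_pos: [0.7133, 0.0111, 0.1998]
ee_rot: [[-0.938, -0.347, -0.008], [-0.347, 0.938, -0.001], [0.008, 0.002, -1.0]]
wrist_force: [0.6, 0.0, -1.0]
gripper_width: 0.183
[(array([275.56605593, 215.49180328]), array([  52,   89,   49,   55, 2074], dtype=int32)), (array([254.97407407, 253.47037037]), array([ 46, 144,  18,  18, 270], dtype=int32)), (array([300.97090909, 253.48727273]), array([ 93, 144,  19,  18, 275], dtype=int32))]
tcp [0.1293 0.0861]
```

View pics/w6.png

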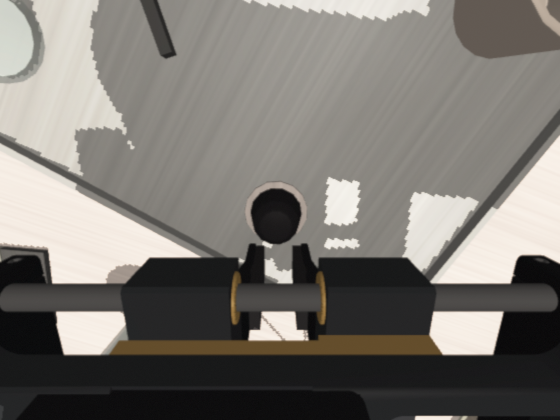

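Capsule 1 sits centred ahead of the fingertips, at column 276 against 278 for the tool centre.

```bash
python3 -m inch '[{"hand":0.816,"slide":[-0.8,-0.3,0],"yaw":0},{"hand":0.816,"slide":[-1.7,-0.63,0],"yaw":0},{"hand":0.816,"slide":[-2.7,-1,0],"yaw":0},{"hand":0.816,"slide":[-3.7,-1.37,0],"yaw":0},{"hand":0.816,"slide":[-4.8,-1.78,0],"yaw":0},{"hand":0.816,"slide":[-5.9,-2.19,0],"yaw":0},{"hand":0.816,"slide":[-7,-2.6,0],"yaw":0},{"hand":0.816,"slide":[-8,-2.96,0],"yaw":0},{"hand":0.816,"slide":[-9,-3.33,0],"yaw":0},{"hand":0.816,"slide":[-10,-3.7,0],"yaw":0}]'; python3 -m inch '[{"hand":0.816,"slide":[-0.9,-0.33,0],"yaw":0},{"hand":0.816,"slide":[-1.7,-0.63,0],"yaw":0},{"hand":0.816,"slide":[-2.3,-0.86,0],"yaw":0}]'
python3 - <<'E'
from plan import *
plan((.103,.072),(-.001,.01))
w=capture('wrist');g=w.max(2);m=((g[100:262,200:360]<40)).astype('uint8')
n,l,st,c=cv2.connectedComponentsWithStats(m);print([(c[i]+[200,100],st[i]) for i in range(1,n) if st[i][4]>150])
E
```

```text
time_s: 10.72
tcp_pos: [0.6144, -0.0255, 0.2043]
ee_rot: [[-0.937, -0.348, 0.0], [-0.348, 0.937, 0.0], [-0.0, -0.0, -1.0]]
wrist_force: [-0.3, 0.0, 0.7]
gripper_width: 0.187
time_s: 11.1
tcp_pos: [0.5916, -0.034, 0.2043]
ee_rot: [[-0.937, -0.348, 0.0], [-0.348, 0.937, -0.0], [-0.0, -0.0, -1.0]]
wrist_force: [0.4, 0.7, 0.2]
gripper_width: 0.185
z to .203: -0.13 t 11.1 tcp ret [0.0168 0.0194]
start [12.34  4.69] yaw 0.0
at target [0.05 0.13] yaw 0.0
turn [-0.31  0.75] 0.341
turn [-0.87  1.22] 0.693
turn [-1.54  1.46] 1.034
y 0.0 [-2.1  -1.58] 1.034
y -0.05 [-3.  -6.5] 1.034
y -0.085 [-3.64 -9.94] 1.034
y -0.09 [ -3.73 -10.44] 1.034
[(array([278.04724733, 232.01109285]), array([  46,  101,   66,   61, 2434], dtype=int32))]
```

```bash
python3 -m inch '[{"hand":0.816,"slide":[-0.15,0.4,0],"yaw":0.17},{"hand":0.816,"slide":[-0.31,0.72,0],"yaw":0.34},{"hand":0.816,"slide":[-0.57,0.98,0],"yaw":0.52},{"hand":0.816,"slide":[-0.87,1.18,0],"yaw":0.69},{"hand":0.816,"slide":[-1.2,1.32,0],"yaw":0.86},{"hand":0.816,"slide":[-1.54,1.42,0],"yaw":1.034},{"hand":0.816,"slide":[-1.7,0.7,0],"yaw":1.034},{"hand":0.816,"slide":[-1.85,-0.1,0],"yaw":1.034},{"hand":0.816,"slide":[-2,-0.9,0],"yaw":1.034},{"hand":0.816,"slide":[-2.15,-1.7,0],"yaw":1.034}]'
python3 -m inch '[{"hand":0.816,"slide":[-0.15,-0.8,0],"yaw":0},{"hand":0.816,"slide":[-0.3,-1.6,0],"yaw":0},{"hand":0.816,"slide":[-0.4,-2.2,0],"yaw":0}]'
python3 - <<'E'
from h import *
r=np.load('ret.npz');R,c=r['R'],r['c'];s=sense();print('tcp',(R.T@(s['tcp_pos'][:2]-c)).round(4))
cv2.imwrite('pics/w7.png',capture('wrist')[0:340,60:500])
E
```

```text
time_s: 12.4
tcp_pos: [0.5704, -0.0516, 0.2042]
ee_rot: [[-0.181, -0.983, -0.0], [-0.983, 0.181, -0.0], [0.0, 0.0, -1.0]]
wrist_force: [-0.5, -0.3, 0.4]
gripper_width: 0.19
time_s: 12.78
tcp_pos: [0.5664, -0.0734, 0.2043]
ee_rot: [[-0.18, -0.984, -0.0], [-0.984, 0.18, -0.0], [0.0, 0.0, -1.0]]
wrist_force: [-0.2, 0.4, 0.2]
gripper_width: 0.185
tcp [-0.0008 -0.0239]
```

View pics/w7.png

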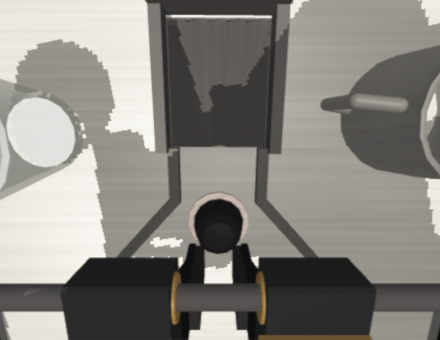

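Capsule 1 is aligned with the gate, both at column 218. I'll push it through, then back off and raise.

```bash
python3 -m inch '[{"hand":0.816,"slide":[-0.13,-0.7,0],"yaw":0},{"hand":0.816,"slide":[-0.26,-1.4,0],"yaw":0},{"hand":0.816,"slide":[-0.39,-2.1,0],"yaw":0},{"hand":0.816,"slide":[-0.52,-2.8,0],"yaw":0},{"hand":0.816,"slide":[-0.65,-3.5,0],"yaw":0},{"hand":0.816,"slide":[-0.78,-4.2,0],"yaw":0},{"hand":0.816,"slide":[-0.9,-4.9,0],"yaw":0},{"hand":0.816,"slide":[-1.03,-5.6,0],"yaw":0},{"hand":0.816,"slide":[-1.17,-6.3,0],"yaw":0},{"hand":0.816,"slide":[-1.17,-6.3,0],"yaw":0}]'
python3 -m inch '[{"hand":0.816,"slide":[0.2,1,0],"yaw":0},{"hand":0.816,"slide":[0.5,3,0],"yaw":0},{"hand":0.816,"slide":[0.5,3,4],"yaw":0},{"hand":0.816,"slide":[1.0,6,9],"yaw":0},{"hand":0.816,"slide":[1.5,9,14],"yaw":0},{"hand":0.816,"slide":[1.5,9,15],"yaw":0},{"hand":0.816,"slide":[1.5,9,15],"yaw":0}]'
python3 - <<'E'
from plan import *
w=capture('wrist');cv2.imwrite('pics/w8.png',w)
plan((-.101,.072),(-.001,.01))
a=cv2.imread('pics/w5.png');d=cv2.absdiff(w[0:250,60:500],a[:250]).max(2);print('diff vs w5 in slot',d[20:110,180:250].mean(),'gate',d[110:170,160:280].mean(),'C3',d[235:250,285:320].mean(),'C1',d[235:250,105:140].mean())
E
```

```text
time_s: 14.08
tcp_pos: [0.5547, -0.1364, 0.2042]
ee_rot: [[-0.181, -0.984, -0.0], [-0.984, 0.181, -0.0], [0.0, 0.0, -1.0]]
wrist_force: [-0.6, 0.6, -0.8]
gripper_width: 0.183
time_s: 14.95
tcp_pos: [0.5698, -0.0445, 0.3545]
ee_rot: [[-0.179, -0.984, 0.001], [-0.984, 0.179, 0.001], [-0.001, -0.001, -1.0]]
wrist_force: [-0.3, -0.7, -0.9]
gripper_width: 0.183
z to .203: -15.02 t 15.0 tcp ret [-0.0031  0.0045]
start [-10.7  10.5] yaw 1.015
at target [-1.25  1.92] yaw 1.015
turn [-0.7   2.35] 0.679
turn [-0.01  2.58] 0.334
turn [0.69 2.57] -0.001
y 0.0 [ 0.13 -0.48] -0.001
y -0.05 [-0.78 -5.4 ] -0.001
y -0.085 [-1.41 -8.84] -0.001
y -0.09 [-1.5  -9.33] -0.001
diff vs w5 in slot 4.498730158730159 gate 3.8656944444444443 C3 6.455238095238095 C1 105.78285714285714
```

The slot and gate look the same as after the first drop, so capsule 1 is in. Capsule 3 is next.

```bash
python3 -m inch '[{"hand":0.816,"slide":[-2.5,2.5,0],"yaw":0.17},{"hand":0.816,"slide":[-5,5,0],"yaw":0.34},{"hand":0.816,"slide":[-7.5,7.5,0],"yaw":0.51},{"hand":0.816,"slide":[-10,10,0],"yaw":0.68},{"hand":0.816,"slide":[-10.7,10.5,-2],"yaw":0.85},{"hand":0.816,"slide":[-10.7,10.5,-6],"yaw":1.015},{"hand":0.816,"slide":[-10.7,10.5,-10],"yaw":1.015},{"hand":0.816,"slide":[-10.7,10.5,-13],"yaw":1.015},{"hand":0.816,"slide":[-10.7,10.5,-15],"yaw":1.015},{"hand":0.816,"slide":[-10.7,10.5,-15],"yaw":1.015}]'
python3 - <<'E'
from h import *
w=capture('wrist');s=sense();cv2.imwrite('pics/w9.png',w)
g=w.max(2);m=((g[100:262,180:380]<40)).astype('uint8')
n,l,st,c=cv2.connectedComponentsWithStats(m)
print([(c[i]+[180,100],st[i]) for i in range(1,n) if st[i][4]>150])
r=np.load('ret.npz');R,c=r['R'],r['c'];print('tcp',(R.T@(s['tcp_pos'][:2]-c)).round(4))
E
```

```text
time_s: 16.25
tcp_pos: [0.461, 0.0581, 0.2014]
ee_rot: [[0.74, -0.673, -0.007], [-0.673, -0.74, -0.003], [-0.003, 0.007, -1.0]]
wrist_force: [-0.5, -0.2, 0.1]
gripper_width: 0.182
[(array([272.04506329, 208.41417722]), array([  68,   82,   49,   54, 1975], dtype=int32)), (array([255.00362319, 253.47101449]), array([ 65, 144,  19,  18, 276], dtype=int32)), (array([300.97090909, 253.48727273]), array([113, 144,  19,  18, 275], dtype=int32)), (array([209.06666667, 259.54666667]), array([  0, 158,  58,   4, 225], dtype=int32)), (array([347.49767442, 259.70232558]), array([139, 158,  61,   4, 215], dtype=int32))]
tcp [-0.1273  0.0869]
```

Capsule 3 is about 6 px (roughly 3.5 mm) left of the tool centre, so I'm correcting sideways while closing in.

```bash
python3 -m inch '[{"hand":0.816,"slide":[0.6,-0.1,0],"yaw":0},{"hand":0.816,"slide":[1.2,-0.6,0],"yaw":0},{"hand":0.816,"slide":[1.9,-1.3,0],"yaw":0},{"hand":0.816,"slide":[2.6,-2,0],"yaw":0},{"hand":0.816,"slide":[3.4,-2.7,0],"yaw":0},{"hand":0.816,"slide":[4.2,-3.5,0],"yaw":0},{"hand":0.816,"slide":[5,-4.3,0],"yaw":0},{"hand":0.816,"slide":[5.8,-5.1,0],"yaw":0},{"hand":0.816,"slide":[6.6,-5.9,0],"yaw":0},{"hand":0.816,"slide":[7.4,-6.6,0],"yaw":0}]'
python3 -m inch '[{"hand":0.816,"slide":[0.8,-0.7,0],"yaw":0},{"hand":0.816,"slide":[1.5,-1.4,0],"yaw":0},{"hand":0.816,"slide":[2.05,-1.95,0],"yaw":0}]'
python3 - <<'E'
from plan import *
plan((-.101,.072),(-.001,.01))
w=capture('wrist');cv2.imwrite('pics/w10.png',w);g=w.max(2);m=((g[100:235,200:360]<40)).astype('uint8')
n,l,st,c=cv2.connectedComponentsWithStats(m);print([(c[i]+[200,100],st[i]) for i in range(1,n) if st[i][4]>150])
E
```

```text
time_s: 17.55
tcp_pos: [0.5373, -0.0074, 0.2042]
ee_rot: [[0.741, -0.672, -0.0], [-0.672, -0.741, -0.0], [-0.0, 0.0, -1.0]]
wrist_force: [0.2, -0.7, 0.4]
gripper_width: 0.182
time_s: 17.92
tcp_pos: [0.5578, -0.0268, 0.2042]
ee_rot: [[0.74, -0.672, -0.0], [-0.672, -0.74, 0.0], [-0.0, 0.0, -1.0]]
wrist_force: [0.2, 0.3, 0.4]
gripper_width: 0.181
z to .203: -0.12 t 17.925 tcp ret [-0.0178  0.0204]
start [-9.54  8.67] yaw 0.0
at target [-0.09  0.09] yaw 0.0
turn [0.46 0.52] -0.335
turn [1.14 0.75] -0.68
turn [1.84 0.74] -1.015
y 0.0 [ 1.28 -2.31] -1.015
y -0.05 [ 0.38 -7.23] -1.015
y -0.085 [ -0.26 -10.67] -1.015
y -0.09 [ -0.35 -11.16] -1.015
[(array([278.23323615, 219.12463557]), array([  55,  100,   48,   35, 1372], dtype=int32))]
```

```bash
python3 -m inch '[{"hand":0.816,"slide":[0.2,0.28,0],"yaw":-0.17},{"hand":0.816,"slide":[0.46,0.5,0],"yaw":-0.34},{"hand":0.816,"slide":[0.8,0.64,0],"yaw":-0.51},{"hand":0.816,"slide":[1.14,0.72,0],"yaw":-0.68},{"hand":0.816,"slide":[1.5,0.74,0],"yaw":-0.85},{"hand":0.816,"slide":[1.84,0.7,0],"yaw":-1.015},{"hand":0.816,"slide":[1.7,-0.1,0],"yaw":-1.015},{"hand":0.816,"slide":[1.55,-0.9,0],"yaw":-1.015},{"hand":0.816,"slide":[1.4,-1.7,0],"yaw":-1.015},{"hand":0.816,"slide":[1.25,-2.5,0],"yaw":-1.015}]'
python3 -m inch '[{"hand":0.816,"slide":[-0.15,-0.8,0],"yaw":0},{"hand":0.816,"slide":[-0.3,-1.6,0],"yaw":0},{"hand":0.816,"slide":[-0.4,-2.2,0],"yaw":0}]'
python3 - <<'E'
from h import *
r=np.load('ret.npz');R,c=r['R'],r['c'];s=sense();print('tcp',(R.T@(s['tcp_pos'][:2]-c)).round(4))
w=capture('wrist');cv2.imwrite('pics/w11.png',w)
a=cv2.imread('pics/w7.png');print('diff vs w7',cv2.absdiff(w[150:260,200:340],a[150:260,140:280]).mean())
g=w.max(2);m=((g[150:240,200:360]<40)).astype('uint8')
n,l,st,c=cv2.connectedComponentsWithStats(m);print([(c[i]+[200,150],st[i]) for i in range(1,n) if st[i][4]>150])
E
```

```text
time_s: 19.23
tcp_pos: [0.5696, -0.0521, 0.2043]
ee_rot: [[-0.18, -0.984, 0.0], [-0.984, 0.18, -0.0], [0.0, -0.0, -1.0]]
wrist_force: [0.0, -0.1, -1.0]
gripper_width: 0.184
time_s: 19.6
tcp_pos: [0.5657, -0.0739, 0.2043]
ee_rot: [[-0.18, -0.984, -0.0], [-0.984, 0.18, 0.0], [-0.0, 0.0, -1.0]]
wrist_force: [-0.0, 0.6, -1.2]
gripper_width: 0.182
tcp [-0.0015 -0.0245]
diff vs w7 3.8766666666666665
[(array([277.71502928, 220.89980481]), array([  55,   50,   47,   40, 1537], dtype=int32))]
```

The picture matches the aligned one from capsule 1, so I'm pushing through the same way.

```bash
python3 -m inch '[{"hand":0.816,"slide":[-0.13,-0.7,0],"yaw":0},{"hand":0.816,"slide":[-0.26,-1.4,0],"yaw":0},{"hand":0.816,"slide":[-0.39,-2.1,0],"yaw":0},{"hand":0.816,"slide":[-0.52,-2.8,0],"yaw":0},{"hand":0.816,"slide":[-0.65,-3.5,0],"yaw":0},{"hand":0.816,"slide":[-0.78,-4.2,0],"yaw":0},{"hand":0.816,"slide":[-0.9,-4.9,0],"yaw":0},{"hand":0.816,"slide":[-1.0,-5.6,0],"yaw":0},{"hand":0.816,"slide":[-1.1,-6.3,0],"yaw":0},{"hand":0.816,"slide":[-1.1,-6.3,0],"yaw":0}]'
python3 -m inch '[{"hand":0.816,"slide":[0.2,1,0],"yaw":0},{"hand":0.816,"slide":[0.5,3,0],"yaw":0},{"hand":0.816,"slide":[0.5,3,4],"yaw":0},{"hand":0.816,"slide":[1.0,6,9],"yaw":0},{"hand":0.816,"slide":[1.5,9,14],"yaw":0},{"hand":0.816,"slide":[1.5,9,15],"yaw":0},{"hand":0.816,"slide":[1.5,9,15],"yaw":0},{"hand":0.816,"slide":[1.5,9,15],"yaw":0},{"hand":0.816,"slide":[1.5,9,15],"yaw":0},{"hand":0.816,"slide":[1.5,9,15],"yaw":0}]'
python3 - <<'E'
from h import *
w=capture('wrist');b=capture('side');t=capture('top')
cv2.imwrite('pics/f.png',np.hstack([w[0:300,60:480],b[60:360,140:480]]))
for n,q in(('side',b),('top',t)):
  for cc,st in caps(q):print(n,cc.round(),st[4])
E
```

```text
time_s: 20.9
tcp_pos: [0.5546, -0.1369, 0.2041]
ee_rot: [[-0.181, -0.984, -0.0], [-0.984, 0.181, 0.0], [0.0, 0.0, -1.0]]
wrist_force: [0.6, -0.3, 0.7]
gripper_width: 0.185
time_s: 22.15
tcp_pos: [0.5697, -0.0467, 0.3533]
ee_rot: [[-0.181, -0.984, -0.002], [-0.984, 0.181, -0.0], [0.001, 0.002, -1.0]]
wrist_force: [0.4, -0.2, -0.1]
gripper_width: 0.184
top [408. 278.] 349
```

View pics/f.png

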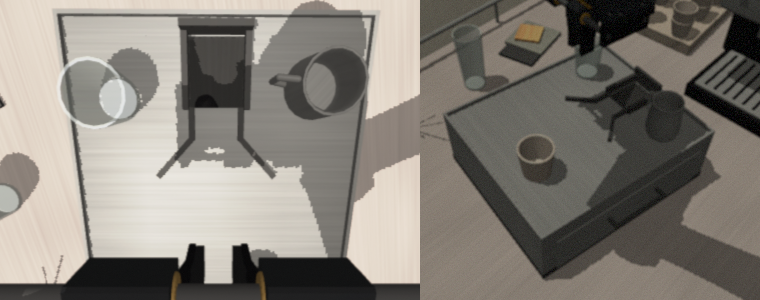

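The tray is clear and the cup, jug and glass stand as before, but there is a dark blob low in the slot at about (206,101). I need its depth, so I'm measuring it and taking a second viewpoint.

```bash
cat > blob.py <<'E'
from h import *
import sys
w=capture('wrist');s=sense()
r=np.load('ret.npz');R,c=r['R'],r['c']
# rectify onto the tray plane: 0.5 mm/px, x +-35, y -80..-165
def px(p,z):
    m=camera_model('wrist');T=np.eye(4);T[:3,:3]=s['ee_rot'];T[:3,3]=s['tcp_pos'];T=T@m['tool_from_camera']
    q=T[:3,:3].T@(np.array([*(R@np.array(p)+c),z])-T[:3,3]);k=m['mtx'];return [k[0,0]*q[0]/-q[2]+k[0,2],k[1,1]*-q[1]/-q[2]+k[1,2]]
P=[(.035,-.165),(-.035,-.165),(-.035,-.08),(.035,-.08)]
H=cv2.getPerspectiveTransform(np.float32([px(p,.12) for p in P]),np.float32([[0,0],[140,0],[140,170],[0,170]]))
o=cv2.warpPerspective(w,H,(140,170)).max(2)
print(sys.argv[1]);print('\n'.join(' '.join('%3d'%v for v in row) for row in cv2.resize(o,(28,34),interpolation=cv2.INTER_AREA)))
np.save('rect_%s.npy'%sys.argv[1],o)
E
python3 blob.py A
python3 -m inch '[{"hand":0.816,"slide":[-1,-5,0],"yaw":0},{"hand":0.816,"slide":[-1.5,-8,0],"yaw":0},{"hand":0.816,"slide":[-1.5,-8,0],"yaw":0},{"hand":0.816,"slide":[-1.5,-8,0],"yaw":0}]'
python3 blob.py B
```

```text
A
109  97  97  97  97  97  97  97  97  97  97  97  97  98  98  97  96  96  96  96  96  96  96  96  96  96  96  96
 87  58  60  61  59  58  59  60  60  60  60  60  60  60  58  59  59  59  59  58  60  62  62  62  60  61  61  61
142  59  56  46  42  42  42  42  42  43  42  42  42  42  42  42  42  42  42  42  42  42  42  42  42  45  55  57
170  99  93  50  43  45  45  45  45  45  45  44  43  44  43  43  44  44  44  44  43  43  43  43  43  56  95  99
169 101  96  67  92 122 124 125 125 124 125 116 113 113 112 112 113 121 126 126 126 126 127 125 125  91  98 101
168 102  95  59  60  68  84  82  80  82  83  86  83  84  83  84  80  83  84  85  81  82  85  84  84  68  97 101
167 102  95  54  44  48  71  75  74  74  74  75  74  74  74  73  73  73  73  74  72  73  73  74  73  66  97 101
166 102  96  55  42  43  64  74  74  73  73  75  74  73  74  73  72  73  72  74  72  73  73  74  73  65  97 101
170 103  97  55  43  43  66  74  74  74  74  75  74  73  74  73  73  73  73  74  72  73  73  74  73  65  96 100
166 102  97  55  43  43  61  74  74  74  74  76  74  74  74  73  73  74  73  74  72  73  7
[... 5990 characters left out ...]
  60  61  60  60  67 103 108
198 118 107  65  60  63  62  21  18  19  19  20  21  19  20  44 110  89  62  62  62  62  63  63  62  66 101 107
197 118 107  65  60  67  89  31  18  19  19  20  21  21  34  89 113  58  68  74  62  62  63  63  62  66 101 107
192 117 106  63  59  69 110 101  90  91  91  92  93  94 113 135 127  99 111 117  98  97  96  72  60  68 103 110
186 116 106  74  75  87 150 213 218 218 218 218 218 218 218 218 218 217 217 212 209 209 205 122  73  76 104 112
195 127 117 105 111 120 210 231 232 232 232 232 232 232 232 231 230 230 229 229 229 228 224 147 107  97 112 121
227 213 203 134 112 123 219 234 234 234 233 233 233 233 233 233 233 232 232 231 231 230 227 152 108 112 176 201
```

Between the two views the blob's edge shifts 14 mm for an 81 mm camera move. That puts it about 68 mm below the tray, with a true width of about 27 mm, so it is the third capsule lying in the drawer, well past the 30 mm limit. The cup (255,215 in the side view), jug and glass are at their starting pixels, so I'm handing in.

```bash
python3 -c "
from station import *
print(sense()['time_s']);print(finish_job())"
```

```text
22.9
the job is handed in; nothing more can be done
None
```

All three capsules are off the tray and in the return. I pushed them in one at a time (2, then 1, then 3) with the fingertips held 16 mm apart as a cradle. The job was handed in at 22.9 s of the 64 s allowed.

- **Drops:** after each push I backed off and the tray showed one capsule fewer. After the first two pushes I saw nothing in the slot or gate. After the third, a dark shape showed in the slot. Two views put it about 68 mm below the tray and about 27 mm wide, so I took it to be a capsule lying in the drawer.
- **Cup, jug and glass:** they were standing and sat at their starting pixel positions in the last side and wrist pictures.
- **Forces:** the wrist force readings after each move stayed at about 2 N or less. I did not measure the finger force on the capsules directly.
- **Not confirmed:** I did not see the first two capsules inside the drawer, only that they were gone from the tray. The first tray fit from the corner pixels disagreed with itself by about 5 mm. The wrist view put the guide centre about 2 mm off that fit, so I steered by the wrist view at the gate. I used all 12 picture views, more than the planned 8, so the final depth check was done from pixel numbers.

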